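# Hold the centrifuge lid at its balance point for a hinge repair

### The job

I am about to tighten the hinge screws of the small bench centrifuge and need its sprung lid held for me almost in balance. Slide the latch on its front deck fully back towards the front edge, lift the lid by its bow handle until it is past its balance point, where the spring takes over its weight, without letting it fly up towards its stop, then ease it back down to a few degrees below that point and finish while still holding it there in the gripper, quite still, for as long as I need it. Leave the latch back and everything else on the bench where it stands.

Things in the scene. Friction and masses are not known exactly. Their poses are not given: they have to be found in the camera images.
- centrifuge: small white bench centrifuge, fixed, 295 mm deep, 230 mm wide, 132 mm high to the top of the shut lid; a flat deck 108 mm high in front (its own -x side), the lid behind. Origin: centre of its underside; x points from its front to its rear, y across it to its left, z up. It stands turned by up to 0.3 rad either way
- latch_knob (a point): centre of the upright black thumb knob of the slide latch, 18 mm along the machine's x, 20 mm along y, its top 41 mm above the deck; this point, 28 mm above the deck, moves with it. On the machine's centre line, shut 115 mm in front of its origin; it slides straight along the machine's -x, away from the lid. The deck beside it is bare
- latch (a joint): travel of the slide latch in m: 0 shut (it starts within 4 mm of that), 0.022 fully back at its stop; drags with about 2 N and stays where it is left. Its steel tongue, 10 mm wide, runs from the knob's rear face, 7 to 12 mm above the deck, over the lid's lip and locks the lid until it is drawn back
- lid_handle (a point): middle of the lid's steel bow handle, a round bar 12 mm thick, 100 mm long along the machine's y, its axis 40 mm above the lid's top, free beneath between two end posts; moves with the lid. Lid shut: 172 mm above the bench, 45 mm in front of the machine's origin. A grip on the bar may turn about it as the lid rises
- lid_hinge (a point): fixed point on the lid's hinge axis, in the middle of the machine's width, 120 mm behind the machine's origin (its +x) and 120 mm above the bench; the axis runs along the machine's y. With the lid shut the handle's axis lies 165 mm nearer the front and 52 mm higher than this point
- lid (a joint): opening angle of the lid in rad: 0 shut, grows as its front edge rises, stop at 1.35. A hinge spring works against its weight (0.95 kg); they balance at 0.75 (43 degrees). Below that it sinks shut by itself (1.4 N lifts it at the handle when shut, fading to nothing at balance), above it the spring carries it up to the stop
- tube_rack: white rack of small tubes, 110 x 66 x 55 mm, beside the centrifuge; bystander, as are all that follow; origins at the centre of the underside
- screwdriver: screwdriver 160 mm long lying on the bench on the other side of the centrifuge; bystander
- oil_bottle: little amber bottle, 32 mm across, 68 mm high, in front of the centrifuge; bystander
- wash_bottle: white bottle 68 mm across, 165 mm high; bystander
- slide_box: black box with grey lid, 107 x 87 x 44 mm; bystander
- petri_stack: stack of glass dishes 94 mm across, 58 mm high; bystander
- tip_box: grey and white box, 122 x 82 x 68 mm; bystander

How it is judged:
By the outcome, as a careful person would: the job done as asked, in the order asked, and still so for the second after the job is handed in, while the arm keeps its last pose, push and grip.
It also fails if it takes over 48 s, if anything falls off the work surface, if the arm or the gripper's body presses on something with over 40 N, if the wrist force passes 120 N, or if a joint passes its speed limit or range.

### The arm

A 6-joint arm with a two-finger parallel gripper is mounted at the origin on the work surface. World frame = base frame: x ahead of the robot, y to its left, z up, the work surface at z = 0. Lengths are in mm, angles in rad, forces in N, time in s.
With the tool pointing down it reaches from about 400 to 925 mm from the base axis. Payload 12.5 kg.
Tool frame: the origin (TCP) lies on the front face of the gripper's body, between the roots of the fingers; the fingertips stand 78 mm ahead of it and the grasp point (between the pads) lies 59 mm ahead of it (env.nose_length is the distance from the TCP to the fingertips, in mm); z points along the fingers, y is the line along which they close (so a half turn about z gives the same grasp; the last joint's range is limited). The gripper opens to 95 mm and grips with 3 to 60 N. Pads are 20 mm wide; open, the fingers measure 119 mm over their backs; the gripper's body (75 mm by 180 mm) begins 59 mm behind the grasp point.
Start: joints at [-1.455, 0.491, 1.559, -0, 1.092, -0.106], TCP at [137.512, -609.695, 292.261] pointing down, gripper open.
Joint ranges: [-3.1, 3.1], [-0.84, 2.19], [0.05, 2.79], [-1.13, 4.28], [0.06, 2.93], [-2.69, 2.69]. Speed limits (rad/s): [2.22, 2.22, 2.79, 3.14, 3.14, 3.14].

### API

Orientations are given as [roll, pitch, yaw] about the fixed x, y, z axes, in that order (R = Rz(yaw) Ry(pitch) Rx(roll)).
In Python, from cell import env gives the robot as it stands.
- The arm moves only by the tool jog_arm, never from a script. Its argument "motion" is a list of rows, each a list of 7 numbers: the turn, a rotation vector about the tool's x, y, z in degrees, then the shift along the tool's x, y, z in mm, then the finger opening in mm, from 0 to 95.1. In form: [[wx, wy, wz, x, y, z, hand], ...]. A call has 1 to 10 rows; each row shifts and turns the commanded pose from where the row before left it, along the tool's axes as they then stand; what a row does not reach is not made up. A row lasts 1/8 s, in which the tool goes at most 62.5 mm and 10.7 degrees, less where a joint would pass 70% of its speed; a pose out of reach is approached as far as the arm can. A call is refused whole if a number of a shift passes 62.5 or a number of a turn 10.7, either way. A call with a gripper value outside its range is refused whole. The fingers move at their own pace and stop on an object; the grip force is fixed at half the most. Time passes only in rows, so rows that do not move let the fingers close. It gives the time, the measured TCP pose, the force, the opening and the grip force at its end, in the units of the state.
- env.state(): the state, without advancing time (a new reading comes with each control period).
- env.read_camera(name): name is "scene" or "top"; returns a dict with "color" (480x640x3 uint8, red, green, blue), "z_map" (480x640 float32, mm along the optical axis (not along the pixel's ray), 0 where there is no reading), "camera_matrix" (3x3 intrinsics, pixels), "world_to_cam" (4x4, takes a point from world to camera coordinates). Camera axes: x right, y up, looking along -z (the intrinsics and any distortion apply to the point x, -y, -z); pixel columns grow to the right and rows downward; lengths in mm; the calibration is good to about 2 mm. A picture is of the moment at which its call begins.
- env.job_done(): hands the job in; it is judged then, once.
Trained networks look in the newest picture that a camera, given by its name, has taken for a name from the list of things; names that differ only in an ending like _2 or _b are one class to them, and where a whole thing is asked for, a point or a joint stands for the part that bears it (a point fixed in the world has none). Each returns a list of dicts, best first, with "score" (0 to 1); they miss things now and then, are a little off and sometimes report something else, mostly with a low value. They report only what shows in the picture. A call takes as long as a camera call.
- env.recognise(camera, thing): "location" ([column, row] in pixels, amid what is visible of it).
The state is a dict: "t": time; "joints": joint angles; "qvel": joint speeds; "tau": joint torques, N m; "eef_pos": TCP position; "tcp_rot": TCP orientation; "ft_force": force on the tool from outside, world axes, zero at the start; "moment": the same for the moment, N m; "opening": opening from 0.0 (shut) to 1.0 (fully open); "grip_force": force on a finger pad.
Only numpy, scipy, OpenCV 4.12 (cv2) and the standard library are available. Lean on these libraries where they do the work, as an engineer would, in place of code of your own. Each camera call takes 0.05 s, during which the arm holds its last target. There are 200 camera calls.

## Working session

There is one attempt and no reset: what is moved stays moved. The work goes in short steps, Python scripts to look and compute and a tool call to move; the robot and the scene stay as the last step left them, time stands still between calls to the robot, and variables do not carry over. Pictures are saved under pics/ and viewed, at most 10 in all, crops included, and the job is handed in when it is done.

Besides the shell and the picture viewer there is one more tool, called after ">>>" as a command line: name --pt "numbers of a row" for each row, then --argument value for the rest. jog_arm: Moves the arm, as the interface text tells. Its arguments: {"type":"object","properties":{"motion":{"type":"array"}},"required":["motion"]}

```bash
ls; mkdir -p pics
cat > h.py <<'E'
import numpy as np, cv2
from cell import env
def cam(n):
    c=env.read_camera(n); return c
def save(c,f): cv2.imwrite('pics/'+f,cv2.cvtColor(c['color'],cv2.COLOR_RGB2BGR))
def cloud(c):
    K=np.array(c['camera_matrix']);d=c['z_map'];v,u=np.mgrid[0:d.shape[0],0:d.shape[1]]
    x=(u-K[0,2])/K[0,0]*d;y=(v-K[1,2])/K[1,1]*d
    P=np.stack([x,-y,-d,np.ones_like(d)],-1)
    W=P@np.linalg.inv(np.array(c['world_to_cam'])).T
    W[d<=0]=np.nan
    return W[...,:3]
E
python3 - <<'E'
from h import *
for n in('scene','top'):
    c=cam(n);save(c,n+'0.png');W=cloud(c)
    for t in('centrifuge','latch_knob','lid_handle','oil_bottle','tube_rack','wash_bottle','screwdriver'):
        for r in env.recognise(n,t)[:2]:
            u,v=np.round(r['location']).astype(int);print(n,t,round(r['score'],2),u,v,W[v,u].round(0))
    np.savez(n+'0.npz',W=W,**c)
s=env.state();print(s['t'],s['eef_pos'],s['tcp_rot'],s['ft_force'])
E
```

```text
pics
scene centrifuge 0.89 324 248 [591.  -1. 129.]
scene latch_knob 0.78 281 223 [464.  -7. 126.]
scene latch_knob 0.62 379 112 [430. 481. 105.]
scene lid_handle 0.9 337 243 [609.  26. 135.]
scene oil_bottle 0.55 239 245 [380. -87.  40.]
scene tube_rack 0.63 283 317 [ 598. -170.   39.]
scene tube_rack 0.42 126 385 [ 429. -503.   45.]
scene wash_bottle 0.83 379 114 [432. 480.  99.]
scene screwdriver 0.75 334 198 [479. 196.  25.]
top centrifuge 0.98 312 238 [565.  38. 132.]
top centrifuge 0.73 248 276 [477. 208.  29.]
top latch_knob 0.42 325 279 [466.   8. 146.]
top lid_handle 0.9 309 224 [598.  44. 138.]
top lid_handle 0.64 314 239 [562.  33. 132.]
top wash_bottle 0.83 126 304 [412. 488. 124.]
top wash_bottle 0.34 521 297 [ 414. -492.   47.]
top screwdriver 0.88 248 273 [485. 209.  24.]
0.8 [ 137.52399067 -609.68352987  292.2600792 ] [3.14152857e+00 6.08364358e-06 2.21796583e-01] [-0.71019645  1.18817024 -0.38879166]
```

Run:
```python
from h import *
a=cv2.imread('pics/scene0.png')[130:370,180:500];b=cv2.imread('pics/top0.png')[150:340,200:440]
cv2.imwrite('pics/s0c.png',cv2.resize(a,None,fx=2.5,fy=2.5,interpolation=2));cv2.imwrite('pics/t0c.png',cv2.resize(b,None,fx=3,fy=3,interpolation=2))
for n in('scene','top'):
    W=np.load(n+'0.npz')['W']
    x,y,z=W[...,0],W[...,1],W[...,2]
    reg=(x>400)&(x<800)&(y>-130)&(y<200)
    for nm,lo,hi in(('deck',100,114),('lid',126,139),('knob',140,156),('bar',166,186)):
        m=reg&(z>lo)&(z<hi)
        p=W[m]
        if len(p)<5:print(n,nm,len(p));continue
        r=cv2.minAreaRect(p[:,:2].astype(np.float32));print(n,nm,len(p),np.median(p,0).round(1),np.round(r[0],1),np.round(r[1],1),round(r[2],1))
```

```text
scene deck 3922 [488.1 -27.3 107. ] [565.9  26.3] [308.1 230.7] 14.4
scene lid 5199 [609.6  27.6 131.2] [584.   32.1] [268.1 202.3] 14.2
scene knob 95 [465.7  -2.  147.4] [495.2   6. ] [ 87.6 105.9] 14.6
scene bar 210 [532.8  14.8 175.9] [531.2  18.1] [ 12.4 112.3] 14.8
top deck 4830 [480.5  18.  108.6] [564.   32.6] [310.1 230.1] 14.4
top lid 6007 [603.8  42.3 132.7] [604.9  43.1] [224.1 199.9] 14.5
top knob 74 [460.9   5.5 149.6] [555.9  20.4] [ 97.4 210.1] 84.5
top bar 244 [530.1  23.1 177.6] [530.   23.2] [ 12.  110.8] 14.6
```

View pics/s0c.png

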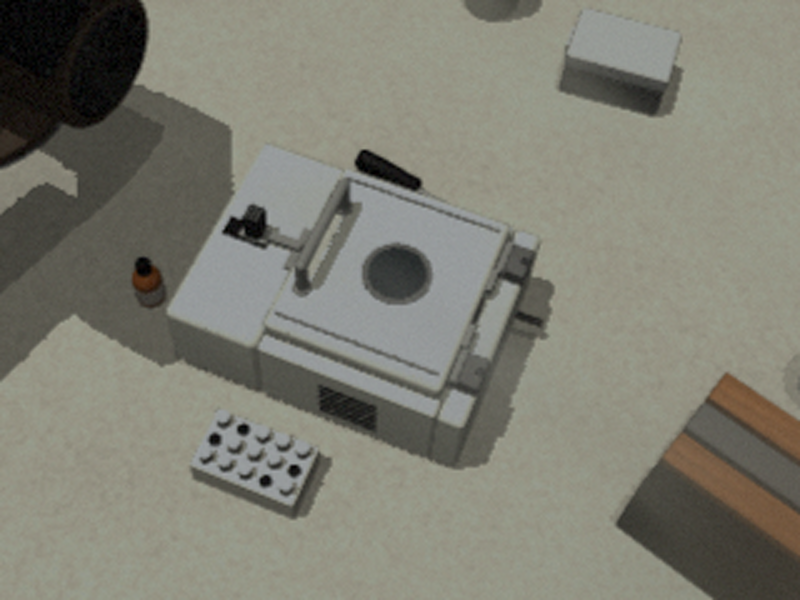

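View pics/t0c.png

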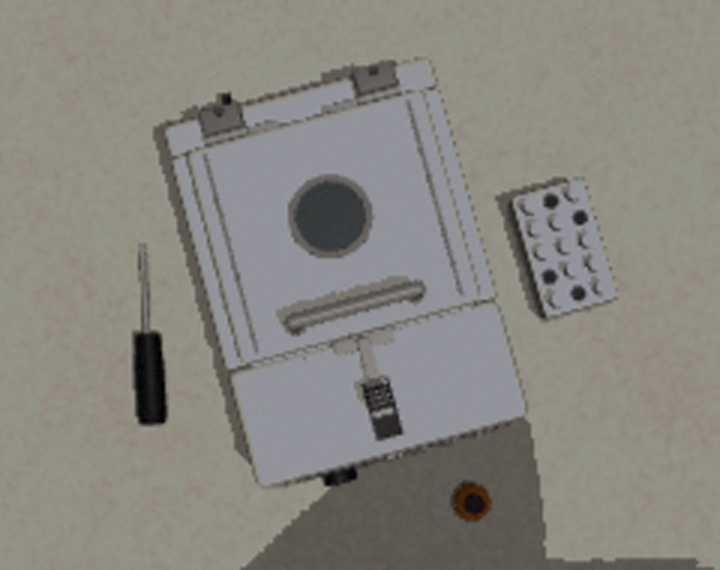

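The scene crop shows the machine turned by about 14.5°, with the black knob at (255,218) and the bow handle at (325,235). The top crop shows the knob at (380,400) and the bar running from (290,322) to (420,290). The deck beside the knob is bare. I'm refining the knob position while the arm moves over.

Run:
```python
from h import *
a=np.deg2rad(14.5);R=np.array([[np.cos(a),np.sin(a)],[-np.sin(a),np.cos(a)]])
for n in('scene','top'):
    W=np.load(n+'0.npz')['W'];C=np.load(n+'0.npz')['color'].astype(int).sum(-1)
    Q=(W[...,:2]-[574,32.3])@R.T;z=W[...,2]
    def rp(nm,m):
        q=Q[m];print(n,nm,m.sum(),np.percentile(q,[2,50,98],axis=0).round(1).tolist(),np.percentile(z[m],[2,50,98]).round(1))
    near=(abs(Q[...,0]+115)<28)&(abs(Q[...,1])<28)
    rp('knob',near&(z>130)); rp('knobtop',near&(z>143))
    rp('bar',(abs(Q[...,0]+45)<12)&(abs(Q[...,1])<45)&(z>165))
    rp('lid',(abs(Q[...,0])<300)&(abs(Q[...,1])<150)&(z>129)&(z<136)&(Q[...,0]>-85)&(Q[...,0]<110))
    rp('deck',(Q[...,0]<-60)&(Q[...,0]>-200)&(abs(Q[...,1])<150)&(z>104)&(z<112))
```

```text
scene knob 84 [[-126.3, -12.1], [-116.3, -5.8], [-109.0, 7.0]] [131.3 146.5 151.2]
scene knobtop 56 [[-126.1, -12.1], [-117.8, -2.7], [-109.2, 7.2]] [144.5 147.7 151.2]
scene bar 168 [[-50.3, -43.2], [-43.6, -1.6], [-39.1, 42.6]] [171.5 176.  179.3]
scene lid 4255 [[-52.5, -97.7], [29.9, -12.3], [106.7, 90.0]] [129.2 131.6 135.1]
scene deck 2460 [[-160.7, -112.8], [-115.5, -22.3], [-71.5, 104.5]] [104.3 107.2 110.9]
top knob 63 [[-126.7, -6.4], [-118.2, 2.5], [-109.7, 11.9]] [145.8 150.2 155.1]
top knobtop 63 [[-126.7, -6.4], [-118.2, 2.5], [-109.7, 11.9]] [145.8 150.2 155.1]
top bar 202 [[-50.6, -43.2], [-45.3, -0.5], [-39.3, 43.0]] [173.1 177.7 181.9]
top lid 4833 [[-60.9, -92.4], [25.5, 2.6], [106.7, 97.7]] [129.4 132.8 135.8]
top deck 3200 [[-161.5, -106.0], [-115.8, 1.7], [-66.2, 111.8]] [104.5 108.6 111.7]
```

>>> jog_arm --pt "0 0 0 50 -20 0 80" --pt "0 0 0 50 -20 0 80" --pt "0 0 0 50 -20 0 80" --pt "0 0 0 50 -20 0 80" --pt "0 0 0 50 -20 0 80" --pt "0 0 0 50 -20 0 80" --pt "0 0 0 19 -51 0 80" --pt "0 0 0 19 -51 0 80" --pt "0 0 0 19 -51 0 80" --pt "0 0 0 19 -51 0 80"

```text
t: 2.05
eef_pos: [433.1, -209.3, 292.4]
tcp_rot: [3.141, -0.0, 0.222]
ft_force: [1.0, -0.6, 0.1]
opening: 0.844
grip_force: 0.0
```

>>> jog_arm --pt "0 0 0 19 -51 0 80" --pt "0 0 0 19 -51 0 80" --pt "0 0 0 19 -51 0 80" --pt "0 0 -1.8 19 -50 0 80" --pt "0 0 0 0 0 0 80"

```text
t: 2.68
eef_pos: [462.6, 6.6, 292.4]
tcp_rot: [3.142, -0.0, 0.258]
ft_force: [0.3, 0.7, 1.2]
opening: 0.842
grip_force: 0.0
```

>>> jog_arm --pt "0 0 0.3 -3.7 3 30 60" --pt "0 0 0 0 0 30 60" --pt "0 0 0 0 0 25 60" --pt "0 0 0 0 0 13 60" --pt "0 0 0 0 0 0 60"

```text
t: 3.3
eef_pos: [459.6, -0.5, 193.9]
tcp_rot: [-3.141, 0.001, 0.247]
ft_force: [-0.2, 0.5, 0.5]
opening: 0.631
grip_force: 0.0
```

>>> jog_arm --pt "0 0 0 0 0 0 30" --pt "0 0 0 0 0 0 10" --pt "0 0 0 0 0 0 10" --pt "0 0 0 0 0 0 10" --pt "0 0 0 0 0 0 10"

```text
t: 3.92
eef_pos: [458.2, 2.2, 194.5]
tcp_rot: [-3.137, 0.002, 0.246]
ft_force: [-6.4, 26.5, 9.7]
opening: 0.21
grip_force: 30.0
```

>>> jog_arm --pt "0 0 0 0 -2 0 10" --pt "0 0 0 0 -1.5 0 10" --pt "0 0 0 -3 0 0 10" --pt "0 0 0 -3 0 0 10" --pt "0 0 0 0 0 0 10"

```text
t: 4.55
eef_pos: [453.0, 1.7, 194.5]
tcp_rot: [3.141, -0.001, 0.248]
ft_force: [0.3, -0.6, 6.8]
opening: 0.208
grip_force: 30.0
```

>>> jog_arm --pt "0 0 0 -3 0 0 10" --pt "0 0 0 -3 0 0 10" --pt "0 0 0 -3 0 0 10" --pt "0 0 0 -2 0 0 10" --pt "0 0 0 -1 0 0 10" --pt "0 0 0 0 0 0 10"

```text
t: 5.3
eef_pos: [441.5, -1.2, 194.5]
tcp_rot: [3.141, -0.001, 0.248]
ft_force: [1.3, -0.9, 5.3]
opening: 0.207
grip_force: 30.0
```

>>> jog_arm --pt "0 0 0 -1 0 0 10" --pt "0 0 0 0 0 0 10"

```text
t: 5.55
eef_pos: [440.8, -1.4, 194.5]
tcp_rot: [3.141, -0.001, 0.248]
ft_force: [3.6, 0.4, 6.3]
opening: 0.207
grip_force: 30.0
```

>>> jog_arm --pt "0 0 0 -1 0 0 10" --pt "0 0 0 0 0 0 10"

```text
t: 5.8
eef_pos: [440.6, -1.5, 194.5]
tcp_rot: [3.141, -0.003, 0.247]
ft_force: [6.8, 4.1, 1.9]
opening: 0.207
grip_force: 30.0
```

>>> jog_arm --pt "0 0 0 -1 0 0 10" --pt "0 0 0 0 0 0 10"

```text
t: 6.05
eef_pos: [440.3, -1.6, 194.5]
tcp_rot: [3.141, -0.005, 0.247]
ft_force: [12.2, 6.2, -2.3]
opening: 0.211
grip_force: 30.0
```

>>> jog_arm --pt "0 0 0 -1 0 0 10" --pt "0 0 0 0 0 0 10"

```text
t: 6.3
eef_pos: [440.1, -1.7, 194.6]
tcp_rot: [3.14, -0.007, 0.247]
ft_force: [16.6, 11.8, -6.5]
opening: 0.21
grip_force: 30.0
```

>>> jog_arm --pt "0 0 0 0 0 0 60" --pt "0 0 0 0 0 0 60" --pt "0 0 0 0 0 0 60" --pt "0 0 0 0 0 -20 60" --pt "0 0 0 0 0 -40 60" --pt "0 0 0 0 0 -40 60" --pt "0 0 -10 0 0 -10 60" --pt "0 0 -10 0 0 -10 60" --pt "0 0 -10 0 0 0 60" --pt "0 0 -10 0 0 0 60"

```text
t: 7.55
eef_pos: [437.2, -2.1, 314.2]
tcp_rot: [-3.141, 0.0, 0.952]
ft_force: [0.1, -0.1, 0.3]
opening: 0.632
grip_force: 0.0
```

>>> jog_arm --pt "0 0 -10 0 0 0 60" --pt "0 0 -10 0 0 0 60" --pt "0 0 -10 0 0 0 60" --pt "0 0 -10 0 0 0 60" --pt "0 0 -10 0 0 0 60" --pt "0 0 0 0 0 0 60"

```text
t: 8.3
eef_pos: [437.3, -2.1, 314.1]
tcp_rot: [-3.141, -0.0, 1.817]
ft_force: [-0.3, -0.2, -0.0]
opening: 0.63
grip_force: 0.0
```

Run:
```python
from h import *
a=np.deg2rad(14.5);R=np.array([[np.cos(a),np.sin(a)],[-np.sin(a),np.cos(a)]])
for n in('scene','top'):
    c=cam(n);W=cloud(c);save(c,n+'1.png')
    Q=(W[...,:2]-[574,32.3])@R.T;z=W[...,2]
    for nm,m in(('knob',(abs(Q[...,0]+120)<40)&(abs(Q[...,1])<20)&(z>130)&(z<156)),('bar',(abs(Q[...,0]+45)<12)&(abs(Q[...,1])<45)&(z>165)&(z<185))):
        if m.sum():print(n,nm,m.sum(),np.percentile(Q[m],[2,50,98],axis=0).round(1).tolist(),np.percentile(z[m],[2,50,98]).round(1))
    for t in('latch_knob','lid_handle'):print(n,t,[(r['location'],round(r['score'],2)) for r in env.recognise(n,t)[:2]])
s=env.state();p=s['eef_pos'];print(p,s['tcp_rot'],s['joints'],R@(np.array(p[:2])-[574,32.3]))
```

```text
scene knob 84 [[-144.6, -12.5], [-134.9, -6.0], [-128.0, 6.8]] [131.3 146.4 150.7]
scene bar 169 [[-50.7, -43.0], [-43.9, -0.4], [-39.2, 43.0]] [170.5 176.  179.5]
scene latch_knob [([275.4, 223.2], 0.6)]
scene lid_handle [([338.6, 242.0], 0.98)]
top bar 19 [[-50.2, -44.8], [-44.7, -41.0], [-39.4, 44.4]] [173.7 177.5 182.4]
top latch_knob []
top lid_handle [([308.8, 221.8], 0.89)]
[437.4559163   -2.01873129 314.18953081] [-3.14152598e+00  6.10486978e-05  1.81703252e+00] [-1.55795520e-01  1.96159784e-01  1.96247516e+00 -9.88615828e-05
  9.82995183e-01 -4.01976892e-01] [-140.78755652    0.96230951]
```

>>> jog_arm --pt "0 0 -0.4 -1 30 0 60" --pt "0 0 0 0 35 0 60" --pt "0 0 0 0 31 20 60" --pt "0 0 0 0 0 30 60" --pt "0 0 0 0 0 25 60" --pt "0 0 0 0 0 8 50" --pt "0 0 0 0 0 0 30" --pt "0 0 0 0 0 0 25"

```text
t: 9.6
eef_pos: [531.0, 21.0, 232.2]
tcp_rot: [3.14, 0.001, 1.825]
ft_force: [-0.0, 0.5, 0.2]
opening: 0.372
grip_force: 0.0
```

>>> jog_arm --pt "0 0 0 0 0 0 5" --pt "0 0 0 0 0 0 5" --pt "0 0 0 0 0 0 5" --pt "0 0 0 0 0 0 5"

```text
t: 10.1
eef_pos: [530.1, 20.9, 231.4]
tcp_rot: [-3.14, 0.0, 1.826]
ft_force: [-4.8, -0.9, 4.5]
opening: 0.118
grip_force: 30.0
```

Run:
```python
import numpy as np
t=np.r_[np.arange(0,.701,.035)];f=.3053+t
x=120-173*np.cos(f);z=120+173*np.sin(f)
for i in range(1,len(t)):print(round(t[i],3),(x[i]-x[i-1]).round(1),-(z[i]-z[i-1]).round(1),x[i].round(1),z[i].round(1))
```

```text
0.035 1.9 -5.7 -43.1 177.7
0.07 2.1 -5.7 -41.0 183.4
0.105 2.3 -5.6 -38.6 189.0
0.14 2.5 -5.5 -36.1 194.5
0.175 2.7 -5.4 -33.4 199.9
0.21 2.9 -5.3 -30.5 205.3
0.245 3.1 -5.2 -27.5 210.5
0.28 3.3 -5.1 -24.2 215.6
0.315 3.4 -5.0 -20.8 220.6
0.35 3.6 -4.9 -17.2 225.4
0.385 3.8 -4.7 -13.4 230.2
0.42 3.9 -4.6 -9.5 234.8
0.455 4.1 -4.5 -5.4 239.2
0.49 4.2 -4.3 -1.1 243.5
0.525 4.4 -4.2 3.3 247.7
0.56 4.5 -4.0 7.8 251.7
0.595 4.7 -3.8 12.5 255.5
0.63 4.8 -3.7 17.3 259.2
0.665 4.9 -3.5 22.2 262.7
0.7 5.1 -3.3 27.3 266.1
```

>>> jog_arm --pt "0 0 0 0 1.9 -5.7 5" --pt "0 0 0 0 2.1 -5.7 5" --pt "0 0 0 0 2.3 -5.6 5" --pt "0 0 0 0 2.5 -5.5 5" --pt "0 0 0 0 0 0 5"

```text
t: 10.72
eef_pos: [538.5, 23.0, 254.1]
tcp_rot: [-3.139, 0.0, 1.826]
ft_force: [-6.9, -4.8, 1.6]
opening: 0.12
grip_force: 30.0
```

>>> jog_arm --pt "0 0 0 0 2.7 -5.4 5" --pt "0 0 0 0 2.9 -5.3 5" --pt "0 0 0 0 3.1 -5.2 5" --pt "0 0 0 0 3.3 -5.1 5" --pt "0 0 0 0 3.4 -5.0 5" --pt "0 0 0 0 3.6 -4.9 5" --pt "0 0 0 0 0 0 5"

```text
t: 11.6
eef_pos: [556.3, 27.6, 285.4]
tcp_rot: [-3.138, 0.0, 1.826]
ft_force: [-13.0, -5.6, 8.0]
opening: 0.116
grip_force: 30.0
```

>>> jog_arm --pt "0 0 0 0 3.8 -4.7 5" --pt "0 0 0 0 3.9 -4.6 5" --pt "0 0 0 0 4.1 -4.5 5" --pt "0 0 0 0 4.2 -4.3 5" --pt "0 0 0 0 4.4 -4.2 5" --pt "0 0 0 0 4.5 -4.0 5" --pt "0 0 0 0 0 0 5"

```text
t: 12.48
eef_pos: [580.5, 33.9, 312.9]
tcp_rot: [-3.139, 0.001, 1.826]
ft_force: [-15.0, -6.4, 17.1]
opening: 0.111
grip_force: 30.0
```

```bash
cat > ang.py <<'E'
from h import *
import sys
a=np.deg2rad(14.5);R=np.array([[np.cos(a),np.sin(a)],[-np.sin(a),np.cos(a)]])
s=env.state();p=s['eef_pos'];b=R@(np.array(p[:2])-[574,32.3])
print('bar',b.round(1),round(p[2]-59,1),'theta arm',np.arctan2(p[2]-59-120,120-b[0])-.3053,s['tcp_rot'],s['opening'],np.round(s['ft_force'],1))
for n in('scene','top'):
    c=cam(n);W=cloud(c);save(c,n+sys.argv[1]+'.png')
    Q=(W[...,:2]-[574,32.3])@R.T;x,y,z=Q[...,0],Q[...,1],W[...,2]
    for th in np.arange(.1,1.3,.05):pass
    # lid's top: rotate about hinge by -theta, want surface at z=132 (local +12)
    best=None;ok=(abs(y)<95)&(x>-60)&(x<160)&(z>110)&(z<320)
    X,Z=x[ok]-120,z[ok]-120
    for th in np.arange(0,1.35,.005):
        ct,st=np.cos(th),np.sin(th)
        lx=X*ct-Z*st; lz=X*st+Z*ct
        k=((abs(lz-12)<2)&(lx<-15)&(lx>-200)).sum()
        if best is None or k>best[0]:best=(k,th)
    th=best[1];ct,st=np.cos(th),np.sin(th);lx=X*ct-Z*st; lz=X*st+Z*ct;m=(abs(lz-12)<5)&(lx<-15)&(lx>-200)
    f=np.polyfit(X[m],Z[m],1);print(n,best,'fit slope ang',np.arctan(-f[0]))
E
python3 ang.py 2
```

```text
bar [ 6.7 -0.1] 253.9 theta arm 0.5632039357233221 [-3.13915650e+00  7.91853700e-04  1.82594949e+00] 0.11121731217767238 [-15.   -6.4  17.1]
scene (np.int64(2933), np.float64(0.545)) fit slope ang 0.5503301281707383
top (np.int64(184), np.float64(0.555)) fit slope ang 0.5406068876420329
```

>>> jog_arm --pt "0 0 0 0 -1.0 -1.2 5" --pt "0 0 0 0 3.5 -4.0 5" --pt "0 0 0 0 4.7 -3.8 5" --pt "0 0 0 0 4.8 -3.7 5" --pt "0 0 0 0 4.9 -3.5 5" --pt "0 0 0 0 0 0 5"

```text
t: 13.32
eef_pos: [598.6, 38.6, 328.0]
tcp_rot: [3.141, 0.001, 1.826]
ft_force: [-5.2, -4.1, 5.4]
opening: 0.115
grip_force: 30.0
```

```bash
python3 ang.py 3
```

```text
bar [25.4 -0.1] 269.0 theta arm 0.699910368858989 [3.14091510e+00 6.89206475e-04 1.82589312e+00] 0.11526412761484642 [-5.2 -4.1  5.4]
scene (np.int64(2877), np.float64(0.685)) fit slope ang 0.6870731295439584
top (np.int64(241), np.float64(0.6950000000000001)) fit slope ang 0.6792414414441247
```

>>> jog_arm --pt "0 0 0 0 4.4 -3.2 5" --pt "0 0 0 0 4.8 -2.8 5" --pt "0 0 0 0 4.9 -2.6 5" --pt "0 0 0 0 4.9 -2.5 5" --pt "0 0 0 0 5 -2.3 5" --pt "0 0 0 0 0 0 5" --pt "0 0 0 0 0 0 5"

```text
t: 14.3
eef_pos: [621.5, 44.5, 340.6]
tcp_rot: [3.141, 0.001, 1.826]
ft_force: [-1.5, -4.4, 3.5]
opening: 0.117
grip_force: 30.0
```

```bash
python3 ang.py 4
```

```text
bar [49.  -0.1] 281.6 theta arm 0.8516211102267789 [3.14094250e+00 5.27658321e-04 1.82569465e+00] 0.11736837933232991 [-1.5 -4.4  3.5]
scene (np.int64(2676), np.float64(0.84)) fit slope ang 0.8414463358965991
top (np.int64(314), np.float64(0.85)) fit slope ang 0.8356894563945508
```

>>> jog_arm --pt "0 0 0 0 -2.5 1.1 5" --pt "0 0 0 0 -2.5 1.2 5" --pt "0 0 0 0 -2.5 1.2 5" --pt "0 0 0 0 -2.4 1.3 5" --pt "0 0 0 0 -2.5 1.3 5" --pt "0 0 0 0 -2.4 1.3 5" --pt "0 0 0 0 -2.4 1.4 5" --pt "0 0 0 0 -2.4 1.4 5" --pt "0 0 0 0 -2.3 1.4 5" --pt "0 0 0 0 -2.3 1.4 5"

```text
t: 15.65
eef_pos: [597.7, 38.7, 327.3]
tcp_rot: [-3.142, -0.0, 1.826]
ft_force: [2.4, -0.7, -1.2]
opening: 0.116
grip_force: 30.0
```

>>> jog_arm --pt "0 0 0 0 -1.2 0.7 5" --pt "0 0 0 0 0 0 5" --pt "0 0 0 0 0 0 5" --pt "0 0 0 0 0 0 5" --pt "0 0 0 0 0 0 5"

```text
t: 16.27
eef_pos: [596.7, 38.4, 326.7]
tcp_rot: [-3.141, -0.0, 1.826]
ft_force: [2.7, 1.9, -2.8]
opening: 0.115
grip_force: 30.0
```

```bash
python3 ang.py 5; python3 -c "
import cv2
a=cv2.imread('pics/scene5.png')[130:370,180:500];cv2.imwrite('pics/s5c.png',cv2.resize(a,None,fx=2.5,fy=2.5,interpolation=2))"
```

```text
bar [23.5  0.2] 267.7 theta arm 0.6866378556279306 [-3.14143514e+00 -2.76015953e-04  1.82580950e+00] 0.11530651521440524 [ 2.7  1.9 -2.8]
scene (np.int64(2929), np.float64(0.67)) fit slope ang 0.6724311342365346
top (np.int64(230), np.float64(0.68)) fit slope ang 0.6691623727139817
```

View pics/s5c.png

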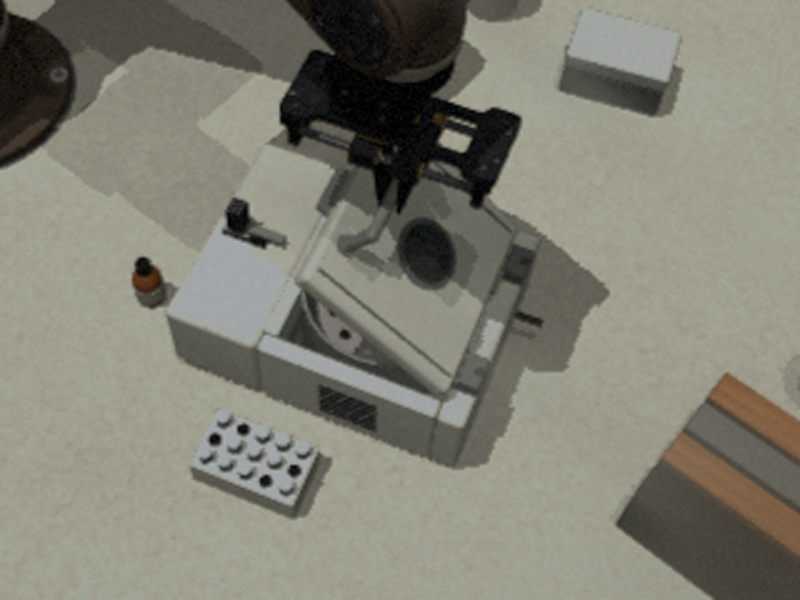

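The picture shows the lid held half open in the fingers at (390,200). The knob is back at (238,215), and the rack and bottle haven't moved. The lid is at about 0.675 rad, roughly 4° below balance, so I'm handing the job in.

```bash
python3 -c "
from cell import env
s=env.state();print(max(map(abs,s['qvel'])),s['grip_force']);print(env.job_done())"
```

```text
0.001893066879716823 30.004710853099823
the job is handed in; nothing more can be done
None
```

I've handed the job in at about 16 s: the latch is fully back, and the lid went to about 0.84 rad, past balance, before I eased it down. The gripper is now holding it still at about 0.675 rad, roughly 4° below balance.

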